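# Wind the repair cradle's jack leg down and free the prop block

## Task

The front of the heavy disc player's repair cradle is still propped on a wooden block. Wind the jack leg down with its red-gripped crank, clockwise seen from above, until its foot stands on the plywood pad and the crank tells you it has taken the weight; stop right there, with the cradle still practically level. Then draw the wooden block straight out towards you until it is clear of the rail, leave it standing on the bench, let go of everything, and leave the other things on the bench where they are.

Things in the scene. Friction and masses are not known exactly. Their poses are not given: they have to be found in the camera images.
- stand: Dark steel base frame of the repair cradle, fixed to the bench (530 mm wide, 535 mm deep). Origin on the bench under the middle of the cradle's front rail; x points from that rail (nearest the robot) to the cradle's hinge 500 mm behind it, y left, z up. Offsets in the other entries are in this frame. The cradle, jack and crank count as carried by it.
- rail_mid (a point): Where the top of the cradle's front rail has its middle when level, as at the start (a point fixed to the stand). Cradle: blue frame with the opened disc player, 24 kg. Rail: x -20 to 20, 500 mm wide, underside 85, top 115 mm above the bench. Player: x 65 to 485, y -195 to 170, up to 207 mm high, its tray out to y -456 at about 160 mm. Its front rests on the block.
- crank_grip (a point): Middle of the jack crank's upright red grip: a free-spinning sleeve 26 mm in diameter, 222 to 272 mm up, 60 mm from the crank's vertical axis, which lies at stand x -55, y 130; flat arm below it (top 219 mm). Starts at any angle. x axis: outward along the arm; z: axis of the crank. Winding free takes about 8 N at the grip; as the foot takes the weight this rises by 5 to 6 N within 20 degrees.
- pad: Loose plywood pad 110 x 110 x 12 mm under the jack's 68 mm foot; origin under its centre. Jack: 40 mm tube with a 56 mm head, top 208 mm up. The foot starts 16 to 38 mm above the pad (not measured); each clockwise turn (from above) lowers it 16 mm. The crank stays where left, also under load. An eighth of a turn past the rise in load is plenty; a quarter turn lifts the front 4 mm.
- prop: Wooden block 150 mm long (its x), 45 wide (y), 85 high; origin at the centre of its underside. It stands under the front rail at stand y about -130, lengthwise along x; some 95 mm stick out in front of the rail and can be gripped across the width from above. Held fast while it carries the cradle, free to slide once the jack has the weight. 0.35 kg.
- driver: Loose screwdriver, 170 mm, red handle, lying on the bench between the jack and the block. Bystander; origin under its middle.
- board: Loose circuit board 150 x 90 mm with components up to 37 mm high. Bystander; origin under its centre.
- meter: Yellow multimeter 150 x 75 x 34 mm lying on its back. Bystander; origin under its centre.
- cleaner: Pink cleaner bottle with blue cap, 72 mm in diameter, 200 mm tall. Bystander; origin under its centre.
- bit_case: Red bit case 170 x 100 x 30 mm. Bystander; origin under its centre.
- mug: White mug, 80 mm in diameter, 90 mm tall. Bystander; origin under its centre.
- spool: Metal solder spool, 60 mm in diameter, 50 mm tall, upright. Bystander; origin under its centre.
Mind the look-alikes: they are no part of the job. What is shaped like the prop but purple or turquoise is not meant.

How it is judged:
By the outcome, as a careful person would: the job done as asked, in the order asked, and still so for the second after the job is handed in, with the robot touching nothing.
It also fails if it takes over 72 s, if anything falls off the work surface, if the arm or the gripper's body presses on something with over 40 N, if the wrist force passes 120 N, or if a joint passes its speed limit or range.

## Robot

A 6-joint arm with a two-finger parallel gripper is mounted at the origin on the work surface. World frame = base frame: x ahead of the robot, y to its left, z up, the work surface at z = 0. Lengths are in m, angles in degrees, forces in N, time in s.
With the tool pointing down it reaches from about 0.25 to 0.725 m from the base axis. Payload 9.7 kg.
Tool frame: the origin (TCP) lies at the very end of the fingers, on their centre line; the grasp point (between the pads) lies 19 mm behind it (bot.grip_depth is the distance from the TCP to the grasp point, in m); z points along the fingers, y is the direction in which the jaws open and shut (so a half turn about z gives the same grasp; the last joint's range is limited). The gripper opens to 85 mm and grips with 20 to 120 N. Pads are 22 mm wide; open, the fingers measure 114 mm over their backs; the gripper's body (76 mm by 85 mm) begins 54 mm behind the grasp point. The pads swing forward as they close: fully open they stand 13 mm farther back than shut.
Start: joints at [69.156, 4.979, 10.078, 95.1, 0, 90], TCP at [0.196, 0.514, 0.231] pointing down, gripper open.
Joint ranges: [-179.16, 179.16], [-48.56, 103.87], [-65.8, 70.77], [-126.05, 130.52], [-82.76, 87.17], [-180, 180]. Speed limits (degrees/s): [127.2, 127.2, 147.25, 180, 180, 180].

## Interface

Orientations are given as [roll, pitch, yaw] about the fixed x, y, z axes, in that order (R = Rz(yaw) Ry(pitch) Rx(roll)).
In Python, from workcell import telemetry, optics, order, bot gives the robot as it stands. The module is installed in compiled form; this text tells all that it offers.
- The arm moves only by the shell command python3 -m inch 'ROWS' [FORCE]. ROWS is JSON, a list of rows, each a list of 7 numbers: the shift along the tool's x, y, z in m, then the turn, a rotation vector about the tool's x, y, z in rad, then the closure, from 0 (fully open) to 1 (shut). In form: [[tx, ty, tz, rx, ry, rz, grip], ...]. A call has 1 to 12 rows; each row is the pose to reach, as a shift and turn from the pose commanded when the call began, along the tool's axes at that moment; what a row does not reach only later rows make up. A row lasts 1/12 s, in which the tool goes at most 41.7 mm and 7.16 degrees, less where a joint would pass 70% of its speed; a pose out of reach is approached as far as the arm can. A call with a gripper value outside its range is refused whole. The fingers move at their own pace and stop on an object; FORCE is the grip in N (left out, the last holds). Time passes only in rows, so rows that repeat a pose let the fingers close. It gives the time, the measured TCP pose, the force and the opening at its end, in the units of the state.
- telemetry.get_obs(): the state, without advancing time (a new reading comes with each control period).
- optics.camera(name): name is "scene" or "top"; returns (picture, depth): 480x640x3 uint8, red, green, blue; 480x640 float32, m along the optical axis (not along the pixel's ray), 0 where there is no reading.
- optics.camera_info(name): a dict with "camera_matrix" (3x3 intrinsics, pixels), "xyz" and "attitude" of the camera in the world. Camera axes: x right, y down, z forward; pixel columns grow to the right and rows downward; lengths in m; the calibration is good to about 2 mm. A picture is of the moment at which its call begins. camera_info takes no time and is no camera call.
- order.job_done(): hands the job in, once; it reports no verdict.
The state is a dict: "time": time; "q": joint angles; "qd": joint speeds; "joint_efforts": joint torques, N m; "ee_pos": TCP position; "tcp_rot": TCP orientation; "wrist_force": force on the tool from outside, world axes, zero at the start; "torque": the same for the moment, N m; "opening": finger opening in m.
Only numpy, scipy, OpenCV 4.12 (cv2) and the standard library are available. Lean on these libraries where they do the work, as an engineer would, in place of code of your own. Each camera call takes 0.05 s, during which the arm holds its last target. There are 200 camera calls.

## Working session

There is one attempt and no reset: what is moved stays moved. The work goes in short steps, Python scripts to look and compute and a shell command to move; the robot and the scene stay as the last step left them, time stands still between calls to the robot, and variables do not carry over. Pictures are saved under pics/ and viewed, about 8 in all and at most 12, crops included, and the job is handed in when it is done.

```bash
mkdir -p pics
cat > h.py <<'E'
from workcell import telemetry, optics, order, bot
import numpy as np, cv2
from scipy.spatial.transform import Rotation as R
np.set_printoptions(precision=4,suppress=True)
def snap(n,f=None):
    im,d=optics.camera(n); 
    if f: cv2.imwrite('pics/'+f,im[:,:,::-1])
    return im,d
def cam(n):
    i=optics.camera_info(n); return np.array(i['camera_matrix']),np.array(i['xyz']),i['attitude']
def Rc(a):
    a=np.array(a,float)
    return a if a.shape==(3,3) else R.from_euler('xyz',a,degrees=True).as_matrix()
def ray(n,u,v):
    K,p,a=cam(n); return p,Rc(a)@np.linalg.inv(K)@np.array([u,v,1.])
def onz(n,u,v,z):
    p,d=ray(n,u,v); return p+d*(z-p[2])/d[2]
def cloud(n,d):
    K,p,a=cam(n); v,u=np.mgrid[:480,:640]
    c=np.stack([(u-K[0,2])/K[0,0]*d,(v-K[1,2])/K[1,1]*d,d],-1)
    return c@Rc(a).T+p
E
python3 - <<'E'
from h import *
for n in ('scene','top'):
    im,d=snap(n,n+'0.png'); np.savez(n+'0.npz',im=im,d=d); print(optics.camera_info(n))
print(telemetry.get_obs())
E
```

```text
{'camera_matrix': array([[473.1272,   0.    , 317.5922],
       [  0.    , 473.1272, 243.2933],
       [  0.    ,   0.    ,   1.    ]]), 'xyz': array([1.3565, 0.5989, 0.928 ]), 'attitude': array([-126.8484,    0.8211,  124.0972])}
{'camera_matrix': array([[483.0547,   0.    , 316.24  ],
       [  0.    , 483.0547, 237.9986],
       [  0.    ,   0.    ,   1.    ]]), 'xyz': array([ 0.3866, -0.0085,  1.3276]), 'attitude': array([-173.6491,   -0.6476,  -88.687 ])}
{'time': 0.1, 'q': array([69.1558,  5.0087, 10.0391, 95.0983, -0.0007, 90.0001]), 'qd': array([ 0.0335, -0.0541,  0.1482, -0.0079,  0.1024,  0.0104]), 'joint_efforts': array([ -0.    , -52.1564,  46.5651,   0.0161,  -0.    ,   0.    ]), 'ee_pos': array([0.1956, 0.5138, 0.2306]), 'tcp_rot': array([-179.9321,    0.0007,  159.1557]), 'wrist_force': array([-0.0435,  0.1491, -0.1137]), 'torque': array([-0.0241, -0.0242, -0.0221]), 'opening': 0.08508010737382216}
```

View pics/scene0.png

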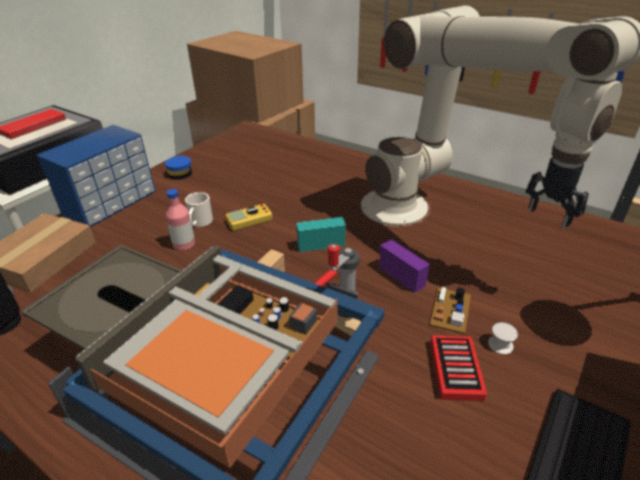

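View pics/top0.png

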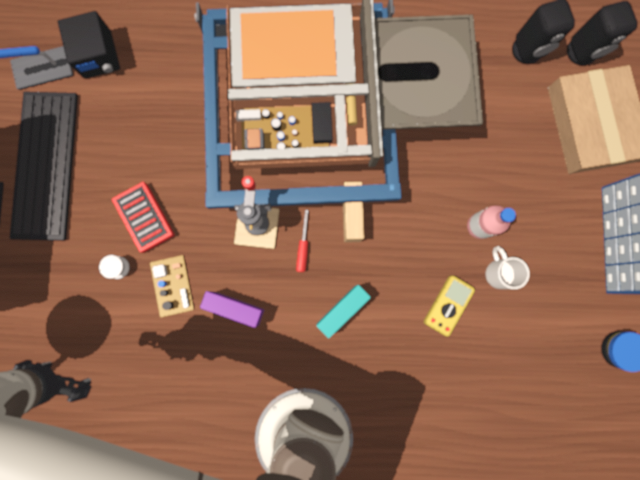

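The top view shows the crank grip (248,183) pointing away over the rail, the jack on its pad (257,228), the real block (354,212), the driver (303,240), and purple/turquoise decoys. Now for measurements.

Run:
```python
from h import *
z=np.load('top0.npz'); im,d=z['im'],z['d']; P=cloud('top',d)
hsv=cv2.cvtColor(im,cv2.COLOR_RGB2HSV); H,S,V=[hsv[...,i].astype(int) for i in range(3)]
def blob(m,box):
    q=np.zeros_like(m);u0,v0,u1,v1=box;q[v0:v1,u0:u1]=1;return m&(q>0)
# rail blue
m=blob((abs(H-106)<12)&(S>110)&(abs(P[...,2]-.115)<.012),(200,175,410,210))
p=P[m]; r=cv2.minAreaRect(p[:,:2].astype(np.float32)); print('rail',m.sum(),r,np.median(p[:,2]),cv2.boxPoints(r))
# red grip
m=blob(((H<8)|(H>172))&(S>150)&(V>90),(235,170,265,215)); v,u=np.nonzero(m)
print('red',m.sum(),u.mean(),v.mean(),'z',np.percentile(P[m][:,2],[5,50,95]))
t=m&(P[...,2]>.255); v,u=np.nonzero(t); print('griptop',t.sum(),P[t].mean(0),onz('top',u.mean(),v.mean(),.272))
# jack head top
m=blob((abs(P[...,2]-.208)<.012),(230,180,280,245)); print('head z~.208',m.sum(),P[m].mean(0),P[m].min(0),P[m].max(0))
# block: top at .085
m=blob((abs(P[...,2]-.085)<.008)&(H>10)&(H<25)&(V>140),(335,195,375,250)); r=cv2.minAreaRect(P[m][:,:2].astype(np.float32)); print('block',m.sum(),r,P[m].min(0),P[m].max(0))
# pad
m=blob((abs(P[...,2]-.012)<.007)&(S<150)&(V>140),(225,195,290,255)); print('pad',m.sum(),P[m].min(0),P[m].max(0))
# driver
m=blob((P[...,2]>.008)&(P[...,2]<.06),(292,205,315,280)); print('driver',m.sum(),P[m].min(0),P[m].max(0))
# rail via pixel rays
for q in [(207,206),(400,199)]: print('corner',onz('top',*q,.115))
z=np.load('scene0.npz'); im2,d2=z['im'],z['d']; P2=cloud('scene',d2)
h2=cv2.cvtColor(im2,cv2.COLOR_RGB2HSV).astype(int); m=((h2[...,0]<8)|(h2[...,0]>172))&(h2[...,1]>150); q=np.zeros_like(m); q[240:270,322:345]=1; m&=q
print('scene red',m.sum(),P2[m].mean(0),P2[m].min(0),P2[m].max(0))
cv2.imwrite('pics/crop.png',np.hstack([cv2.resize(im[165:255,200:300],None,fx=4,fy=4),cv2.resize(im2[225:315,300:400],None,fx=4,fy=4)])[:,:,::-1])
```

```text
rail 219 ((0.6462793350219727, 0.004312619566917419), (0.06749261915683746, 0.46356067061424255), 2.643413543701172) 0.11290157540819457 [[ 0.6019  0.2343]
 [ 0.6233 -0.2288]
 [ 0.6907 -0.2257]
 [ 0.6693  0.2374]]
red 103 248.14563106796118 182.32038834951456 z [-0.0043  0.2584  0.2732]
griptop 55 [0.6284 0.1336 0.2679] [0.6275 0.133  0.272 ]
head z~.208 422 [0.5753 0.1402 0.2107] [0.5418 0.115  0.1962] [0.6388 0.1694 0.22  ]
block 639 ((0.5757640600204468, -0.11731927841901779), (0.0959291085600853, 0.04558996856212616), 2.8363399505615234) [ 0.5269 -0.141   0.0771] [ 0.6245 -0.0924  0.093 ]
pad 776 [0.4844 0.0793 0.005 ] [0.611  0.2202 0.018 ]
driver 348 [0.4417 0.0044 0.0085] [0.6108 0.0385 0.0301]
corner [0.5968 0.2599 0.115 ]
corner [ 0.6272 -0.2307  0.115 ]
scene red 198 [0.6248 0.1342 0.2423] [ 0.3144 -0.0467 -0.0031] [0.6458 0.1519 0.2743]
```

View pics/crop.png

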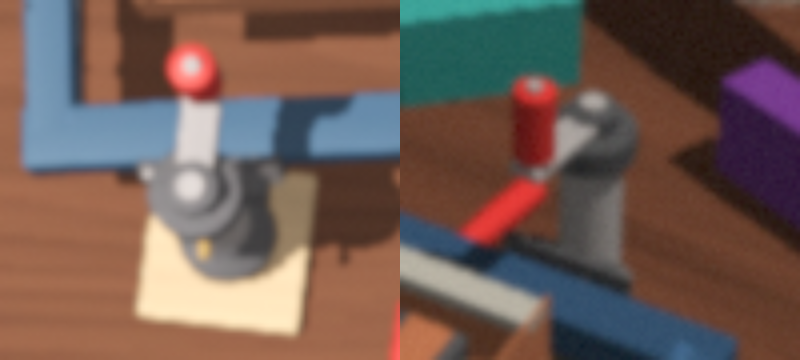

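Crops: grip top at about (248,182); hub of the crank at about (247.5,211). Stand yaw comes out near 3° and the crank axis near (0.570, 0.142). The grip is 59 mm from the axis, against 60 mm given. I'm moving above it and turning the tool to the stand axes (yaw ≈3°).

```bash
cat >> h.py <<'E'
def to(x,y,z,yaw=None):
    o=telemetry.get_obs(); M=R.from_euler('xyz',o['tcp_rot'],degrees=True)
    t=M.inv().apply(np.array([x,y,z])-o['ee_pos'])
    r=(M.inv()*R.from_euler('xyz',[180,0,yaw],degrees=True)).as_rotvec() if yaw is not None else None
    print('shift',t,'rot',r)
def st(): 
    o=telemetry.get_obs(); print(o['time'],o['ee_pos'],o['tcp_rot'],'q',o['q'],'F',o['wrist_force'],o['opening'])
E
python3 -m inch '[[0,0,-0.04,0,0,0,0],[0,0,-0.08,0,0,0,0],[-0.54,-0.2,-0.08,0,0,1.4,0],[-0.54,-0.2,-0.08,0,0,1.4,0],[-0.54,-0.2,-0.08,0,0,1.4,0],[-0.54,-0.2,-0.08,0,0,1.4,0],[-0.54,-0.2,-0.08,0,0,1.4,0],[-0.54,-0.2,-0.08,0,0,1.4,0],[-0.54,-0.2,-0.08,0,0,1.4,0],[-0.54,-0.2,-0.08,0,0,1.4,0],[-0.54,-0.2,-0.08,0,0,1.4,0],[-0.54,-0.2,-0.08,0,0,1.4,0]]' 50
python3 - <<'E'
from h import *
st(); to(.628,.1335,.32,3)
for z in (.222,.23,.24): print(onz('top',247.5,211.2,z))
E
```

```text
time: 1.1
ee_pos: [0.5106, 0.2379, 0.3111]
tcp_rot: [-180.0, 0.0, 87.2]
wrist_force: [-0.1, 1.0, 1.0]
opening: 0.0853
1.1 [0.5106 0.2379 0.3111] [-179.9842    0.0037   87.1757] q [ 24.9861   9.679   24.3421 104.6788   0.004  117.8104] F [-0.0864  1.0153  1.0334] 0.08527926544216556
shift [-0.0985  0.1224 -0.009 ] rot [-0.0002  0.0003  1.4691]
[0.5684 0.1422 0.222 ]
[0.5671 0.1411 0.23  ]
[0.5654 0.1398 0.24  ]
```

```bash
python3 -m inch '[[-0.099,0.122,0,0,0,-0.0493,0],[-0.099,0.122,0,0,0,-0.0493,0],[-0.099,0.122,0,0,0,-0.0493,0],[-0.099,0.122,0,0,0,-0.0493,0],[-0.099,0.122,0,0,0,-0.0493,0],[-0.099,0.122,0,0,0,-0.0493,0],[-0.099,0.122,0,0,0,-0.0493,0]]'
python3 - <<'E'
from h import *
st(); to(.628,.1333,.231,90)
im,d=snap('top','top1.png'); im2,d2=snap('scene')
cv2.imwrite('pics/c1.png',np.hstack([cv2.resize(im[130:250,190:310],None,fx=3.3,fy=3.3),cv2.resize(im2[190:310,280:400],None,fx=3.3,fy=3.3)])[:,:,::-1])
E
```

```text
time: 1.68
ee_pos: [0.6268, 0.1356, 0.3108]
tcp_rot: [-179.9, -0.0, 90.3]
wrist_force: [0.4, 0.4, -0.8]
opening: 0.0853
1.6833 [0.6268 0.1356 0.3108] [-179.9352   -0.0013   90.3341] q [ 12.2025  22.0957  39.6427 107.6101   0.0146 101.8683] F [ 0.4023  0.4029 -0.7802] 0.08532867027104056
shift [-0.0023  0.0013  0.0798] rot [-0.0011 -0.      0.0058]
```

View pics/c1.png

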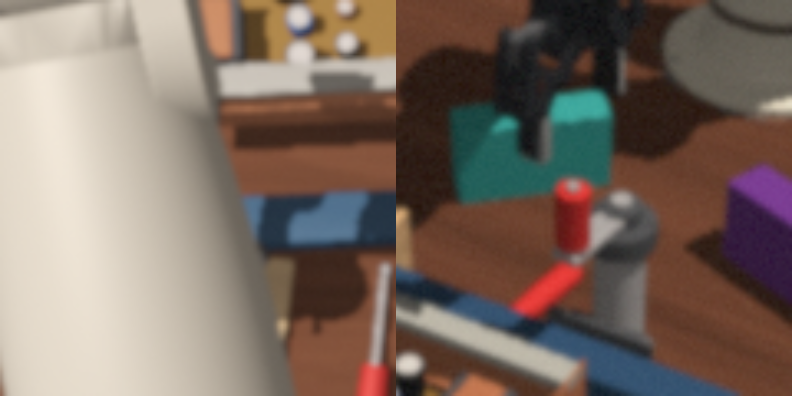

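Fingers are directly above the red grip (scene crop (572,215)). I'm descending and closing.

```bash
python3 -m inch '[[0,0,0.03,0,0,0,0],[0,0,0.055,0,0,0,0],[0,0,0.078,0,0,0,0],[0,0,0.078,0,0,0,0.3],[0,0,0.078,0,0,0,1],[0,0,0.078,0,0,0,1],[0,0,0.078,0,0,0,1],[0,0,0.078,0,0,0,1],[0,0,0.078,0,0,0,1],[0,0,0.078,0,0,0,1]]' 50
python3 - <<'E'
from h import *
st()
E
```

```text
time: 2.62
ee_pos: [0.6275, 0.1359, 0.2353]
tcp_rot: [179.8, -0.1, 90.4]
wrist_force: [-0.9, 1.8, 5.4]
opening: 0.0251
2.6167 [0.6275 0.1359 0.2353] [179.8379  -0.0576  90.3712] q [ 12.2109  18.2447  25.986   97.5709   0.0231 101.8398] F [-0.9339  1.8193  5.4452] 0.025125978381764565
```

Gripped (25 mm opening matches the sleeve). I'll work out the arc numbers.

```bash
cat >> h.py <<'E'
def arc(a0,steps,yaw=90.2,r=.06):
    y=np.radians(yaw); out=[]
    for s in steps:
        a=np.radians(a0); b=np.radians(a0-s)
        dx,dy=r*(np.cos(b)-np.cos(a)),r*(np.sin(b)-np.sin(a))
        out.append((s,round(dx*np.cos(y)+dy*np.sin(y),4),round(dx*np.sin(y)-dy*np.cos(y),4)))
    print(a0,out)
def ft(a): # force along the crank's clockwise tangent (resisting = negative), and radial
    o=telemetry.get_obs();F=o['wrist_force'];a=np.radians(a);t=np.array([np.sin(a),-np.cos(a)])
    q=o['ee_pos'][:2]-np.array([.5685,.1440]); print(round(o['time'],2),o['ee_pos'],'tang',F[:2]@t,'rad',F[:2]@[np.cos(a),np.sin(a)],'ang',np.degrees(np.arctan2(q[1],q[0])),'r',np.hypot(*q))
E
python3 -c "
from h import *
arc(-8,range(10,121,10))"
```

```text
-8 [(10, np.float64(-0.0102), np.float64(-0.0024)), (20, np.float64(-0.0198), np.float64(-0.0065)), (30, np.float64(-0.0285), np.float64(-0.0122)), (40, np.float64(-0.0362), np.float64(-0.0194)), (50, np.float64(-0.0424), np.float64(-0.0278)), (60, np.float64(-0.0472), np.float64(-0.0371)), (70, np.float64(-0.0502), np.float64(-0.0471)), (80, np.float64(-0.0514), np.float64(-0.0575)), (90, np.float64(-0.0508), np.float64(-0.0679)), (100, np.float64(-0.0484), np.float64(-0.0781)), (110, np.float64(-0.0443), np.float64(-0.0877)), (120, np.float64(-0.0386), np.float64(-0.0965))]
```

```bash
python3 -m inch '[[-0.010,-0.0024,0,0,0,0,1],[-0.020,-0.0065,0,0,0,0,1],[-0.0285,-0.0122,0,0,0,0,1],[-0.036,-0.0194,0,0,0,0,1],[-0.0425,-0.0278,0,0,0,0,1],[-0.047,-0.037,0,0,0,0,1],[-0.050,-0.047,0,0,0,0,1],[-0.0515,-0.0575,0,0,0,0,1],[-0.051,-0.068,0,0,0,0,1],[-0.0485,-0.078,0,0,0,0,1],[-0.0445,-0.0875,0,0,0,0,1],[-0.0385,-0.0965,0,0,0,0,1]]'
python3 -c "
from h import *
st();ft(-128);arc(-128,range(15,181,15))"
```

```text
time: 3.62
ee_pos: [0.5308, 0.0933, 0.2354]
tcp_rot: [179.8, 0.3, 90.2]
wrist_force: [-1.7, -14.6, 7.3]
opening: 0.0245
3.6167 [0.5308 0.0933 0.2354] [179.8231   0.3241  90.1816] q [10.1503  3.4174  8.8797 95.3441 -0.3499 99.9679] F [ -1.6812 -14.6396   7.2581] 0.024534556369685667
3.62 [0.5308 0.0933 0.2354] tang -7.688223908819499 rad 12.571163869003092 ang -126.60977197115352 r 0.06320527927947082
-128 [(15, np.float64(0.0112), np.float64(-0.0109)), (30, np.float64(0.0249), np.float64(-0.0186)), (45, np.float64(0.04), np.float64(-0.0225)), (60, np.float64(0.0557), np.float64(-0.0223)), (75, np.float64(0.0708), np.float64(-0.018)), (90, np.float64(0.0843), np.float64(-0.01)), (105, np.float64(0.0952), np.float64(0.0012)), (120, np.float64(0.1029), np.float64(0.0148)), (135, np.float64(0.1067), np.float64(0.03)), (150, np.float64(0.1065), np.float64(0.0457)), (165, np.float64(0.1023), np.float64(0.0607)), (180, np.float64(0.0943), np.float64(0.0742))]
```

Free-winding resistance reads 7.7 N, as expected. Another 180°, taking the total to 300°, which is still under one full turn.

```bash
python3 -m inch '[[0.011,-0.011,0,0,0,0,1],[0.025,-0.0186,0,0,0,0,1],[0.040,-0.0225,0,0,0,0,1],[0.0557,-0.0223,0,0,0,0,1],[0.071,-0.018,0,0,0,0,1],[0.0843,-0.010,0,0,0,0,1]]'
python3 -c "
from h import *
ft(-218)"
python3 -m inch '[[0.011,0.011,0,0,0,0,1],[0.0186,0.025,0,0,0,0,1],[0.0224,0.040,0,0,0,0,1],[0.0222,0.0557,0,0,0,0,1],[0.018,0.0707,0,0,0,0,1],[0.010,0.0842,0,0,0,0,1]]'
python3 -c "
from h import *
ft(-308);arc(-308,(15,30,45,60))"
```

```text
time: 4.12
ee_pos: [0.5215, 0.1795, 0.2353]
tcp_rot: [179.7, 0.2, 90.3]
wrist_force: [11.6, -20.9, 3.5]
opening: 0.0247
4.12 [0.5215 0.1795 0.2353] tang -9.349370076698284 rad -22.022292834443572 ang 142.94659467054922 r 0.05894052344350238
time: 4.62
ee_pos: [0.6032, 0.1893, 0.2352]
tcp_rot: [-179.9, 0.2, 90.3]
wrist_force: [-19.7, -13.2, 9.3]
opening: 0.0245
4.62 [0.6032 0.1893 0.2352] tang -7.389724753885684 rad -22.504218738901418 ang 52.552318447803465 r 0.057058273968074405
-308 [(15, np.float64(-0.0112), np.float64(0.0109)), (30, np.float64(-0.0249), np.float64(0.0186)), (45, np.float64(-0.04), np.float64(0.0225)), (60, np.float64(-0.0557), np.float64(0.0223))]
```

```bash
python3 -m inch '[[-0.012,0.0105,0,0,0,0,1],[-0.0265,0.0175,0,0,0,0,1],[-0.0425,0.021,0,0,0,0,1],[-0.0582,0.0208,0,0,0,0,1],[-0.0582,0.0208,0,0,0,0,1]]'
python3 -c "
from h import *
ft(-368);arc(-8,(10,20,30,));arc(-38,(10,20,30));arc(-68,(10,20,30))"
```

```text
time: 5.03
ee_pos: [0.6269, 0.1318, 0.2354]
tcp_rot: [179.8, -0.1, 90.3]
wrist_force: [4.4, -4.6, 7.6]
opening: 0.025
5.03 [0.6269 0.1318 0.2354] tang 3.9708016357573235 rad 4.9637883105622125 ang -11.847375464993094 r 0.0596343225923267
-8 [(10, np.float64(-0.0102), np.float64(-0.0024)), (20, np.float64(-0.0198), np.float64(-0.0065)), (30, np.float64(-0.0285), np.float64(-0.0122))]
-38 [(10, np.float64(-0.0076), np.float64(-0.0072)), (20, np.float64(-0.0139), np.float64(-0.0155)), (30, np.float64(-0.0186), np.float64(-0.0249))]
-68 [(10, np.float64(-0.003), np.float64(-0.01)), (20, np.float64(-0.0043), np.float64(-0.0204)), (30, np.float64(-0.0037), np.float64(-0.0308))]
```

```bash
python3 -m inch '[[-0.005,-0.001,0,0,0,0,1],[-0.0102,-0.0024,0,0,0,0,1],[-0.0153,-0.0042,0,0,0,0,1],[-0.0198,-0.0065,0,0,0,0,1],[-0.0243,-0.0092,0,0,0,0,1],[-0.0285,-0.0122,0,0,0,0,1]]'
python3 -c "
from h import *
ft(-35);arc(-38,(5,10,15,20,25,30));arc(-68,(5,10,15,20,25,30))"
```

```text
time: 5.53
ee_pos: [0.6159, 0.1051, 0.2354]
tcp_rot: [179.6, -0.0, 90.4]
wrist_force: [11.0, 0.7, 5.4]
opening: 0.0249
5.53 [0.6159 0.1051 0.2354] tang -6.892377845607128 rad 8.55927710992964 ang -39.335409607268026 r 0.06134543614923443
-38 [(5, np.float64(-0.004), np.float64(-0.0034)), (10, np.float64(-0.0076), np.float64(-0.0072)), (15, np.float64(-0.0109), np.float64(-0.0112)), (20, np.float64(-0.0139), np.float64(-0.0155)), (25, np.float64(-0.0165), np.float64(-0.0201)), (30, np.float64(-0.0186), np.float64(-0.0249))]
-68 [(5, np.float64(-0.0017), np.float64(-0.0049)), (10, np.float64(-0.003), np.float64(-0.01)), (15, np.float64(-0.0039), np.float64(-0.0152)), (20, np.float64(-0.0043), np.float64(-0.0204)), (25, np.float64(-0.0042), np.float64(-0.0256)), (30, np.float64(-0.0037), np.float64(-0.0308))]
```

```bash
sed -i 's/\[.5685,.1440\]/[.567,.1415]/' h.py; python3 -m inch '[[-0.004,-0.0034,0,0,0,0,1],[-0.0076,-0.0072,0,0,0,0,1],[-0.0109,-0.0112,0,0,0,0,1],[-0.0139,-0.0155,0,0,0,0,1],[-0.0165,-0.0201,0,0,0,0,1],[-0.0186,-0.0249,0,0,0,0,1]]'
python3 -c "
from h import *
ft(-67);arc(-98,(5,10,15,20,25,30));arc(-128,(5,10,15,20,25,30))"
```

```text
time: 6.03
ee_pos: [0.5922, 0.0857, 0.2362]
tcp_rot: [179.4, 0.0, 90.3]
wrist_force: [16.6, -2.6, 9.9]
opening: 0.0249
6.03 [0.5922 0.0857 0.2362] tang -14.272659284450963 rad 8.878225651527266 ang -65.67044833467521 r 0.061189154926900406
-98 [(5, np.float64(0.001), np.float64(-0.0051)), (10, np.float64(0.0024), np.float64(-0.0102)), (15, np.float64(0.0042), np.float64(-0.0151)), (20, np.float64(0.0065), np.float64(-0.0198)), (25, np.float64(0.0092), np.float64(-0.0243)), (30, np.float64(0.0122), np.float64(-0.0285))]
-128 [(5, np.float64(0.0034), np.float64(-0.004)), (10, np.float64(0.0072), np.float64(-0.0076)), (15, np.float64(0.0112), np.float64(-0.0109)), (20, np.float64(0.0155), np.float64(-0.0139)), (25, np.float64(0.0201), np.float64(-0.0165)), (30, np.float64(0.0249), np.float64(-0.0186))]
```

```bash
python3 -m inch '[[-0.0017,-0.0049,0,0,0,0,1],[-0.003,-0.010,0,0,0,0,1],[-0.0039,-0.0152,0,0,0,0,1],[-0.0043,-0.0204,0,0,0,0,1],[-0.0042,-0.0256,0,0,0,0,1],[-0.0037,-0.0308,0,0,0,0,1]]'
python3 -c "
from h import *
ft(-97);arc(-158,(5,10,15,20,25,30));arc(-188,(5,10,15,20,25,30))"
```

```text
time: 6.53
ee_pos: [0.5613, 0.0809, 0.2375]
tcp_rot: [179.3, 0.1, 90.3]
wrist_force: [13.9, -8.9, 18.3]
opening: 0.025
6.53 [0.5613 0.0809 0.2375] tang -14.903110180856375 rad 7.107280069117499 ang -95.32733460847744 r 0.06089254334123344
-158 [(5, np.float64(0.0049), np.float64(-0.0017)), (10, np.float64(0.01), np.float64(-0.003)), (15, np.float64(0.0152), np.float64(-0.0039)), (20, np.float64(0.0204), np.float64(-0.0043)), (25, np.float64(0.0256), np.float64(-0.0042)), (30, np.float64(0.0308), np.float64(-0.0037))]
-188 [(5, np.float64(0.0051), np.float64(0.001)), (10, np.float64(0.0102), np.float64(0.0024)), (15, np.float64(0.0151), np.float64(0.0042)), (20, np.float64(0.0198), np.float64(0.0065)), (25, np.float64(0.0243), np.float64(0.0092)), (30, np.float64(0.0285), np.float64(0.0122))]
```

I queued two 30° steps together, so the second one ran after the first had already shown the rise (6.9→14.3 N). The crank now stands about 45° past first contact. The grip rose about 2 mm, so the lift is roughly 2 mm, within the "eighth of a turn" allowance. I'm releasing it and moving above the block.

```bash
python3 -m inch '[[0,0,0,0,0,0,0],[0,0,0,0,0,0,0],[0,0,0,0,0,0,0],[0,0,0,0,0,0,0],[0,0,-0.04,0,0,0,0],[0,0,-0.08,0,0,0,0],[0,0,-0.08,0,0,0,0],[-0.2,-0.003,-0.08,0,0,1.52,0],[-0.2,-0.003,-0.08,0,0,1.52,0],[-0.2,-0.003,-0.08,0,0,1.52,0],[-0.2,-0.003,-0.08,0,0,1.52,0],[-0.2,-0.003,-0.08,0,0,1.52,0]]'
python3 -m inch '[[0,0,0,0,0,0.8,0],[0,0,0,0,0,0.8,0],[0,0,0,0,0,0.8,0],[0,0,0,0,0,0.8,0],[0,0,0,0,0,0.8,0],[0,0,0,0,0,0.8,0],[0,0,0,0,0,0.8,0],[0,0,0,0,0,0.8,0]]'
python3 -c "
from h import *
st();to(.558,-.118,.046,2.9)
im,d=snap('top','top2.png'); im2,_=snap('scene','scene2.png')
z=np.load('top0.npz');P=cloud('top',z['d']);h=cv2.cvtColor(z['im'],cv2.COLOR_RGB2HSV)
m=(abs(h[...,0].astype(int)-87)<8)&(h[...,1]>120)&(P[...,0]<.6); q=P[m];print('turq',m.sum(),q.min(0),q.max(0))
"
```

```text
time: 7.53
ee_pos: [0.5558, -0.1204, 0.3129]
tcp_rot: [-180.0, 0.0, 54.2]
wrist_force: [0.6, 0.5, -0.0]
opening: 0.0854
time: 8.2
ee_pos: [0.5563, -0.1179, 0.3128]
tcp_rot: [-180.0, 0.1, 8.6]
wrist_force: [-0.4, -0.4, -0.3]
opening: 0.0856
8.2 [ 0.5563 -0.1179  0.3128] [-179.9767    0.0568    8.5903] q [-11.9711  10.6045  25.608  105.0649   0.0018 159.4385] F [-0.3823 -0.4067 -0.3489] 0.08556229167672823
shift [0.002  0.0004 0.2668] rot [-0.0004  0.001   0.0993]
turq 1040 [ 0.2788 -0.1682 -0.0087] [ 0.4041 -0.0085  1.3276]
```

View pics/top2.png

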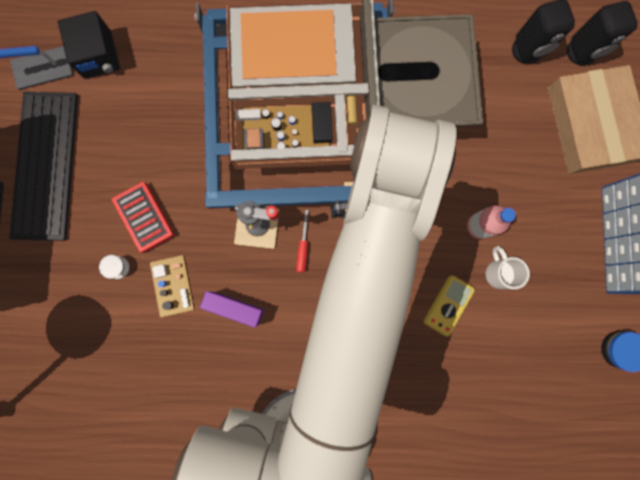

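The crank now points right (272,212), and the gripper is over the block. The bystanders haven't moved. I'm descending on the block.

```bash
python3 -m inch '[[0.002,0,0,0,0,0.1,0],[0.002,0,0.04,0,0,0.1,0],[0.002,0,0.08,0,0,0.1,0],[0.002,0,0.12,0,0,0.1,0],[0.002,0,0.16,0,0,0.1,0],[0.002,0,0.19,0,0,0.1,0],[0.002,0,0.21,0,0,0.1,0],[0.002,0,0.23,0,0,0.1,0],[0.002,0,0.25,0,0,0.1,0],[0.002,0,0.265,0,0,0.1,0],[0.002,0,0.265,0,0,0.1,0]]'
python3 -m inch '[[0,0,0,0,0,0,0.3],[0,0,0,0,0,0,1],[0,0,0,0,0,0,1],[0,0,0,0,0,0,1],[0,0,0,0,0,0,1],[0,0,0,0,0,0,1],[0,0,0,0,0,0,1],[0,0,0,0,0,0,1]]' 40
python3 -c "
from h import *
st()"
```

```text
time: 9.22
ee_pos: [0.5562, -0.1173, 0.0447]
tcp_rot: [-179.9, 0.3, 3.1]
wrist_force: [-0.7, -1.0, -0.0]
opening: 0.0853
time: 9.88
ee_pos: [0.559, -0.118, 0.0498]
tcp_rot: [180.0, -0.1, 3.0]
wrist_force: [0.1, -1.4, 5.5]
opening: 0.0447
9.8833 [ 0.559  -0.118   0.0498] [179.9585  -0.135    2.9961] q [-11.9181   8.1116  -6.5947  75.1526  -0.0054 165.0858] F [ 0.0966 -1.3973  5.5089] 0.04470864928969706
```

Gripped at 44.7 mm. I'm pulling the first 20 mm gently and checking the force.

```bash
python3 -m inch '[[-0.003,0,0,0,0,0,1],[-0.006,0,0,0,0,0,1],[-0.01,0,0,0,0,0,1],[-0.014,0,0,0,0,0,1],[-0.017,0,0,0,0,0,1],[-0.02,0,0,0,0,0,1]]'
python3 -c "
from h import *
st()"
```

```text
time: 10.38
ee_pos: [0.5394, -0.1191, 0.0498]
tcp_rot: [179.9, -0.2, 3.0]
wrist_force: [5.9, -2.6, 15.4]
opening: 0.0441
10.3833 [ 0.5394 -0.1191  0.0498] [179.9476  -0.2178   2.9871] q [-12.4584   5.4902  -9.4703  74.8156   0.0075 164.5546] F [ 5.9489 -2.6139 15.4184] 0.04412406246704723
```

```bash
python3 -m inch '[[-0.006,0,0,0,0,0,1],[-0.012,0,0,0,0,0,1],[-0.018,0,0,0,0,0,1],[-0.024,0,0,0,0,0,1],[-0.03,0,0,0,0,0,1],[-0.036,0,0,0,0,0,1],[-0.042,0,0,0,0,0,1],[-0.047,0,0,0,0,0,1],[-0.052,0,0,0,0,0,1],[-0.056,0,0,0,0,0,1],[-0.058,0,0,0,0,0,1],[-0.058,0,0,0,0,0,1]]'
python3 -m inch '[[0,0,0,0,0,0,0.6],[0,0,0,0,0,0,0.3],[0,0,0,0,0,0,0],[0,0,0,0,0,0,0],[0,0,0,0,0,0,0],[0,0,-0.02,0,0,0,0],[0,0,-0.05,0,0,0,0],[0,0,-0.09,0,0,0,0],[0,0,-0.13,0,0,0,0],[0,0,-0.17,0,0,0,0],[0,0,-0.2,0,0,0,0],[0,0,-0.22,0,0,0,0]]'
python3 -m inch '[[-0.04,0.04,0,0,0,0,0],[-0.08,0.08,0,0,0,0,0],[-0.11,0.11,0,0,0,0,0],[-0.11,0.15,0,0,0,0,0],[-0.11,0.19,0,0,0,0,0],[-0.11,0.22,0,0,0,0,0],[-0.11,0.22,0,0,0,0,0],[-0.11,0.22,0,0,0,0,0],[-0.11,0.22,0,0,0,0,0]]'
python3 - <<'E'
from h import *
st()
im,d=snap('top','top3.png'); im2,d2=snap('scene','scene3.png'); P=cloud('top',d)
h=cv2.cvtColor(im,cv2.COLOR_RGB2HSV).astype(int)
m=(abs(P[...,2]-.085)<.008)&(h[...,0]>10)&(h[...,0]<25)&(h[...,2]>120); q=np.zeros_like(m);q[195:290,330:380]=1;m&=q
r=cv2.minAreaRect(P[m][:,:2].astype(np.float32)); print('block',m.sum(),r,P[m].min(0),P[m].max(0))
P0=cloud('top',np.load('top0.npz')['d'])
for n,(u,v) in dict(railL=(290,196),railR=(385,192),trayframe=(270,155)).items():
    f=lambda A: np.median(A[v-3:v+4,u-3:u+4,2]); print(n,f(P0),f(P))
E
```

```text
time: 11.38
ee_pos: [0.481, -0.1221, 0.0498]
tcp_rot: [180.0, -0.2, 3.0]
wrist_force: [4.3, -0.9, 9.1]
opening: 0.0441
time: 12.38
ee_pos: [0.4805, -0.1219, 0.2717]
tcp_rot: [179.9, -0.2, 3.0]
wrist_force: [0.8, -0.2, -0.4]
opening: 0.0858
time: 13.13
ee_pos: [0.3816, -0.3472, 0.2676]
tcp_rot: [-179.9, 0.1, 2.9]
wrist_force: [-0.2, 0.4, 0.3]
opening: 0.0857
13.1333 [ 0.3816 -0.3472  0.2676] [-179.9173    0.0611    2.9121] q [-42.3088   1.3553  10.3723  99.1187   0.0148 134.7792] F [-0.2496  0.4188  0.3284] 0.08566339183539261
block 1000 ((0.5246869921684265, -0.11954163014888763), (0.14935334026813507, 0.04535989835858345), 2.4653263092041016) [ 0.4495 -0.1444  0.077 ] [ 0.6    -0.0954  0.0911]
railL 0.1137980463552013 0.11684476474261918
railR 0.11311524866653477 0.11639869479247822
trayframe 0.18828790605618617 0.1900450994232008
```

View pics/top3.png

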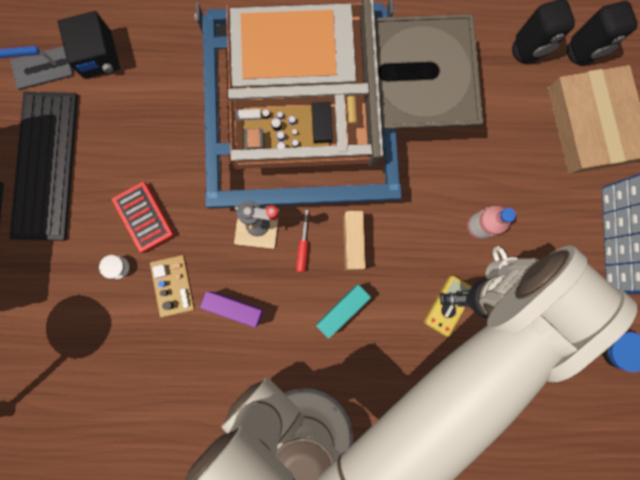

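View pics/scene3.png

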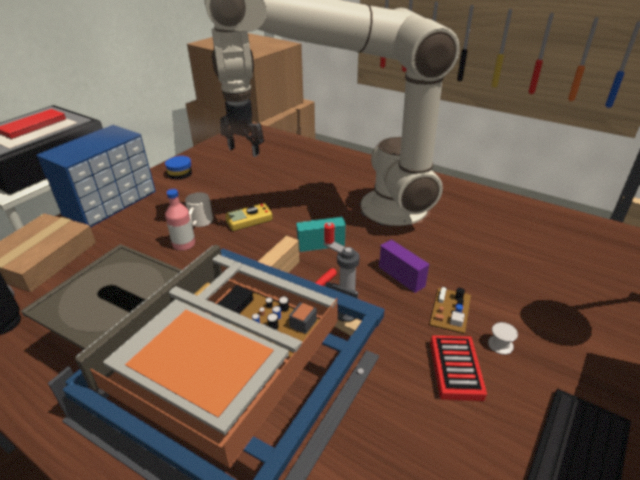

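The block (354,240) stands clear of the rail by about 20 mm, and nothing else has moved. I'll check the cradle lift more precisely.

Run:
```python
from h import *
z=np.load('top0.npz'); P0=cloud('top',z['d']); D=np.mean([snap('top')[1] for _ in range(6)],0); im,d=snap('top'); P=cloud('top',D)
dz=P[...,2]-P0[...,2]
ok=(z['d']>0)&(d>0)&(abs(dz)<.012)&(np.abs(im.astype(int)-z['im']).sum(-1)<40)
def rep(n,m): m=m&ok; print(n,m.sum(),dz[m].mean(),np.median(dz[m]),dz[m].std()/m.sum()**.5, 'x',P0[m][:,0].mean())
U=np.zeros((480,640),bool)
def box(a,b,c,e): q=U.copy(); q[b:e,a:c]=1; return q
rep('rail',box(285,190,395,198)); rep('player front bar',box(240,152,360,158)); rep('player mid bar',box(235,88,365,95)); rep('orange',box(250,20,330,70)); rep('tray',box(440,30,470,110)); rep('bench',box(80,250,100,300)|box(420,160,460,200))
# slope fit over raised cradle
m=ok&(P0[...,2]>.1)&(box(210,5,480,205)); x=P0[m][:,0]; print(np.polyfit(x-.632,dz[m],1),m.sum())
```

```text
rail 6 0.0026202224149381634 0.002377106201116974 0.0008402916534593504 x 0.6387218396259612
player front bar 0 nan nan nan x nan
player mid bar 11 0.0008891052766982665 0.001362352392710653 0.0005946722375736512 x 0.8771906987323626
orange 0 nan nan nan x nan
tray 0 nan nan nan x nan
bench 21 0.00012144023052932755 0.001057310154129354 0.0005827723939665074 x 0.35562555807748103
[-0.0026  0.0016] 1970<stdin>:5: RuntimeWarning: Mean of empty slice.
  ret = ret.dtype.type(ret / rcount)
  return _methods._mean(a, axis=axis, dtype=dtype,
  ret = _var(a, axis=axis, dtype=dtype, out=out, ddof=ddof,
  arrmean = um.true_divide(arrmean, div, out=arrmean,
  ret = ret.dtype.type(ret / rcount)
```

The lift at the front is about 1.6–2 mm (0.2°) by depth and by the crank, which counts as practically level. Handing in.

```bash
python3 -c "
from h import *
print(order.job_done())"
```

```text
the job is handed in; nothing more can be done
None
```

The jack has the weight, and the wooden block is out and standing on the bench. I handed the job in with the gripper open and clear, at about 13.5 s of the 72 s.

- **Jack:** I wound the crank about 450° clockwise. The force to turn it rose from about 7 N to 14–15 N, and the grip started to rise with the cradle.
- **Overshoot:** I didn't stop right at the rise. I had queued two 30° steps together, so one more ran after the rise showed. The crank stands about 45° past first contact, within the eighth-turn allowance. I didn't wind it back.
- **Cradle level:** The front is up about 2 mm (0.2°) from the crank travel and 1.6 mm from a depth fit over the cradle. Small patches on the rail read 2.4–3.3 mm, but those are noisy. The finer check had almost no usable pixels on most of its patches.
- **Block:** I drew it about 78 mm straight towards the robot, with 4–6 N pulling force. Its back end is about 20 mm clear of the rail.
- **Other things:** In the last pictures the bystanders and look-alikes appear unmoved. I judged that by eye and did not measure it.

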